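# Draw the thermometer and hold the heater cover open

## Robot

A 6-joint arm with a two-finger parallel gripper is mounted at the origin on a cart in front of the work surface, level with it; the furniture and walls round the work are solid. World frame = base frame: x ahead of the robot, y to its left, z up, the work surface at z = 0. Lengths are in m, angles in rad, forces in N, time in s.
With the tool pointing down it reaches from about 0.25 to 0.775 m from the base axis. Payload 4 kg.
Tool frame: the origin (TCP) lies midway between the tips of the shut fingers; the grasp point (between the pads) lies 19 mm behind it; z points along the fingers, y is the line along which they close (so a half turn about z gives the same grasp; the last joint's range is limited). The gripper opens to 94 mm and grips with 3 to 60 N. Pads are 16 mm wide; open, the fingers measure 119 mm over their backs; the gripper's body (75 mm by 177 mm) begins 78 mm behind the grasp point.
Start: joints at [-1.362, 0.087, 1.371, -0, 1.684, -0.103], TCP at [0.169, -0.524, 0.206] pointing down, gripper open.
Joint ranges: [-3.1, 3.1], [-0.76, 2.03], [0.27, 2.55], [-1.08, 4.22], [0.17, 2.65], [-2.57, 2.57]. Speed limits (rad/s): [2.79, 2.79, 3.14, 3.14, 3.14, 3.14].

## Interface

Orientations are given as a unit quaternion [x, y, z, w].
In Python, from bench import robot gives the robot as it stands.
- The arm moves only by the tool move_tool, called after ">>>" as name(argument=value, ...), one argument or row to a line, values as JSON. Schema: {"type":"object","properties":{"deltas":{"type":"array","items":{"type":"array","prefixItems":[{"type":"number"},{"type":"array","items":{"type":"number"},"minItems":3,"maxItems":3},{"type":"array","items":{"type":"number"},"minItems":3,"maxItems":3}],"minItems":3,"maxItems":3},"minItems":1,"maxItems":20},"clamp_n":{"type":"number"},"only":{"type":"string"},"quiet":{"type":"boolean"},"lines":{"type":"string"}},"required":["deltas"],"additionalProperties":false}. deltas is a list of rows, 1 to 20 of them, each written [opening, [dx, dy, dz], [rx, ry, rz]]: the finger opening in m, then dx, dy, dz in m, then a rotation vector rx, ry, rz in rad; each row is the pose to reach, as a shift and turn from the pose commanded when the call began, along the tool's axes at that moment; what a row does not reach only later rows make up. A row lasts 1/12 s, in which the tool goes at most 0.0417 m and 0.125 rad, less where a joint would pass 70% of its speed; a pose out of reach is approached as far as the arm can. The fingers move at their own pace and stop on an object; clamp_n is the grip in N (left out, the last holds). Time passes only in rows, so rows that do not move let the fingers close. The tool returns the time, the measured TCP pose, the force, the opening and the grip force at its end. only (a regular expression) keeps the lines of the reply that match it, lines (a string "A,B") keeps lines A to B, and quiet returns only ok. Input that does not fit is refused with a message, and nothing moves.
- robot.read_state(): the state, without advancing time (a new reading comes with each control period).
- robot.get_image(name): name is "scene" or "top"; returns (picture, depth): 420x560x3 uint8, blue, green, red; 420x560 float32, m along the optical axis (not along the pixel's ray), 0 where there is no reading.
- robot.camera_params(name): a dict with "camera_matrix" (3x3 intrinsics, pixels), "R" (3x3) and "t" (3): a world point X has camera coordinates R X + t. Camera axes: x right, y down, z forward; pixel columns grow to the right and rows downward; lengths in m; the calibration is good to about 2 mm. A picture is of the moment at which its call begins. camera_params takes no time and is no camera call.
- robot.finish_job(): hands the job in; it is judged then, once.
Trained networks look in the newest picture that a camera, given by its name, has taken for a name from the list of things; names that differ only in an ending like _2 or _b are one class to them, and where a whole thing is asked for, a point or a joint stands for the part that bears it (a point fixed in the world has none). Each returns a list of dicts, best first, with "score" (0 to 1); they miss things now and then, are a little off and sometimes report something else, mostly with a low value. They report only what shows in the picture. A call takes as long as a camera call.
- robot.search_frame(target, camera): "bbox" ([left, top, right, bottom] in pixels, round what is visible of it).
- robot.spot_point(target, camera): "position" ([column, row] in pixels: a listed point, or the origin of a listed thing).
The state is a dict: "time": time; "joints": joint angles; "joint_vel": joint speeds; "joint_efforts": joint torques, N m; "ee_pos": TCP position; "eef_rot": TCP orientation; "force": force on the tool from outside, world axes, zero at the start; "ft_torque": the same for the moment, N m; "width": finger opening in m; "finger_force": force on a finger pad.
Only numpy, scipy, OpenCV 4.12 (cv2) and the standard library are available. Lean on these libraries where they do the work, as an engineer would, in place of code of your own. Each camera call takes 0.05 s, during which the arm holds its last target. There are 200 camera calls.

## Task

Someone needs both hands to change the vials in the dry-block heater, so hold its clear cover for them. The thermometer stands in the block through a hole in the cover: draw it straight up and out first, stand it in the glass beaker and let go, then lift the cover by its black finger grip to 45 degrees from closed and finish while still holding it there, because it falls shut if you let go. Leave the capped bottle and the bench timer standing where they are.

Things in the scene. Friction and masses are not known exactly. Their poses are not given: they have to be found in the camera images.
- heater: White dry-block heater, 220 (x) x 180 (y) x 96 mm high, does not move. Origin at the centre of its underside on the bench; x points from the sloped control panel at the front to the hinge at the back, y left, z up. The closed clear cover lies over the block from x = -44 to 106 mm, 160 mm wide, its flat top at z = 128 mm, with a 13 mm hole over the thermometer well.
- cover (a joint): Angle of the clear cover, rad: 0 closed, grows as its front edge rises, 0.785 is 45 degrees; stops at 1.75. Weighs about 0.28 kg, nearly frictionless: it falls shut from anywhere below about 70 degrees. The hinge line runs along the heater's y through cover_hinge.
- cover_hinge (a point): Point on the cover's hinge line, middle of the heater's back edge, 94 mm above the bench; axes as the heater's.
- cover_grip (a point): Point to pinch on the cover's black finger grip, an upright block 13 (x) x 22 (y) x 34 mm on the cover's top at its front edge; the point is on its middle line, 24 mm above the cover's top. It moves with the cover; closed, it lies 140 mm in front of and 58 mm above the hinge line. Pinched across y, parallel to the hinge, it can pivot between the pads.
- well_mouth (a point): Mouth of the thermometer well in the aluminium block under the cover's hole, 96 mm above the bench, 41 mm behind the heater's origin; the well is 8 mm wide and 40 mm deep.
- thermometer: Stick thermometer, 142 mm long, about 0.04 kg, loose. Origin at the tip of the stem, z along it to the handle. Steel stem 6 mm thick and 82 mm long, then a round grey handle 18 mm thick and 60 mm long. At the start it stands upright, tip on the well's floor, handle from 10 to 70 mm above the cover's top.
- thermometer_tip (a point): Tip of the thermometer's stem (same point as its origin).
- thermometer_grip (a point): Point on the axis in the middle of the thermometer's handle, 114 mm from the tip.
- beaker: Open glass beaker, 56 x 60 x 72 mm high, about 46 mm wide inside, floor 4 mm thick, about 0.12 kg, loose. Origin at the centre of its underside, z up.
- buffer_bottle: Clear glass bottle with a screw cap, 56 x 56 x 103 mm high, loose, bystander; it and the beaker stand left of the heater and may change places. Origin at the centre of its underside.
- bench_timer: Small square mechanical timer with a round dial, 60 x 62 x 33 mm, loose, bystander behind the work. Origin at the centre of its underside.
- open_doors (a point): Near lower corner of the instrument doors that stand open over the right of the bench, fixed: upright panels that run from here 0.21 m ahead and 0.20 m to the left, and 0.45 m up. When swinging past them keep the arm drawn in, tool within about 0.45 m of the base axis.

How it is judged:
By the outcome, as a careful person would: the job done as asked, in the order asked, and still so for the second after the job is handed in, while the arm keeps its last pose, push and grip.
It also fails if it takes over 56 s, if anything falls off the work surface, if the arm or the gripper's body presses on something with over 40 N, if the wrist force passes 120 N, or if a joint passes its speed limit or range.

## Working session

There is one attempt and no reset: what is moved stays moved. The work goes in short steps, Python scripts to look and compute and a tool call to move; the robot and the scene stay as the last step left them, time stands still between calls to the robot, and variables do not carry over. Pictures are saved under pics/ and viewed, at most 10 in all, crops included, and the job is handed in when it is done.

```bash
mkdir -p pics; ls; cat > h.py <<'E'
import numpy as np, cv2
from bench import robot
from scipy.spatial.transform import Rotation as Ro
def ray(c,p):
    P=robot.camera_params(c);K=np.array(P["camera_matrix"]);R=np.array(P["R"]);t=np.array(P["t"])
    d=R.T@np.linalg.inv(K)@np.array([p[0],p[1],1.]);return -R.T@t,d
def atz(c,p,z):
    o,d=ray(c,p);return o+d*(z-o[2])/d[2]
def tri(p1,p2,c1="scene",c2="top"):
    o1,d1=ray(c1,p1);o2,d2=ray(c2,p2)
    s=np.linalg.lstsq(np.c_[d1,-d2],o2-o1,rcond=None)[0]
    a=o1+s[0]*d1;b=o2+s[1]*d2;return (a+b)/2,np.linalg.norm(a-b)
def proj(c,X):
    P=robot.camera_params(c);q=np.array(P["camera_matrix"])@(np.array(P["R"])@X+np.array(P["t"]));return q[:2]/q[2]
def totool(X):
    s=robot.read_state();return Ro.from_quat(s["eef_rot"]).inv().apply(np.array(X)-s["ee_pos"])
E
python3 - <<'E'
from h import *
np.set_printoptions(precision=3,suppress=True)
s=robot.read_state();print(s)
ims=[]
for c in("scene","top"):
    im,d=robot.get_image(c);cv2.imwrite(f"pics/{c}0.png",im);np.save(f"{c}0.npy",d)
for n in["heater","cover_hinge","cover_grip","well_mouth","thermometer_grip","thermometer_tip","beaker","buffer_bottle","bench_timer","open_doors"]:
    b={}
    for c in("scene","top"):
        r=robot.spot_point(n,c);print(n,c,[(np.round(q["position"],1).tolist(),round(q["score"],2)) for q in r[:3]])
        if r:b[c]=r[0]["position"]
    if len(b)==2:print("   ",*tri(b["scene"],b["top"]))
E
```

```text
pics
{'time': 0.0, 'joints': array([-1.362,  0.088,  1.372, -0.   ,  1.684, -0.103]), 'joint_vel': array([-0.   , -0.   ,  0.002, -0.001, -0.001,  0.001]), 'joint_efforts': array([  0.001, -34.019, -30.243,   0.072,   0.033,  -0.   ]), 'ee_pos': array([ 0.169, -0.523,  0.204]), 'eef_rot': array([ 0.988,  0.155, -0.   , -0.001]), 'force': array([-0.299, -0.393, -0.434]), 'ft_torque': array([-0.027, -0.008, -0.063]), 'finger_force': 0.0, 'width': 0.09392853751208946}
heater scene [([275.2, 274.9], 0.72)]
heater top [([256.4, 209.0], 0.9), ([256.7, 195.5], 0.68)]
    [ 0.515  0.098 -0.002] 0.015382596903162743
cover_hinge scene [([254.0, 234.5], 0.62)]
cover_hinge top [([263.8, 174.2], 0.67)]
    [0.627 0.077 0.091] 0.004344255449758954
cover_grip scene []
cover_grip top [([247.5, 218.1], 0.56)]
well_mouth scene [([261.8, 249.6], 0.85)]
well_mouth top [([257.1, 197.4], 0.76)]
    [0.557 0.1   0.083] 0.0075061404886608216
thermometer_grip scene [([264.6, 228.7], 0.57)]
thermometer_grip top [([256.4, 193.8], 0.44), ([257.8, 194.4], 0.18)]
    [0.558 0.094 0.167] 0.0052230352006207926
thermometer_tip scene []
thermometer_tip top [([255.5, 194.2], 0.31)]
beaker scene [([241.7, 332.7], 0.63)]
beaker top [([193.6, 237.5], 0.69)]
    [ 0.422  0.314 -0.012] 0.006965560881202817
buffer_bottle scene [([201.0, 290.6], 0.83)]
buffer_bottle top [([199.0, 175.3], 0.76)]
    [ 0.63   0.302 -0.007] 0.0029873924701037057
bench_timer scene [([149.9, 304.7], 0.63), ([261.4, 248.4], 0.55)]
bench_timer top [([155.2, 158.6], 0.6)]
    [0.682 0.449 0.009] 0.006305814120529899
open_doors scene []
open_doors top []
```

View pics/scene0.png

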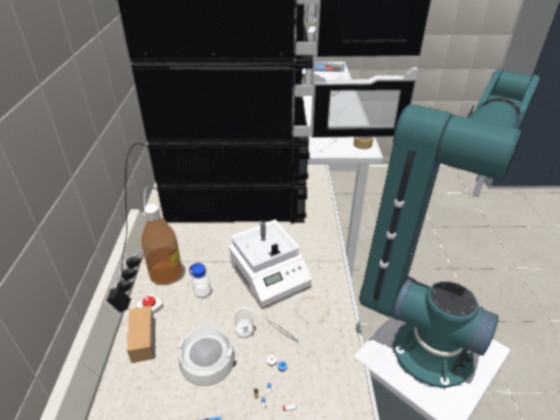

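View pics/top0.png

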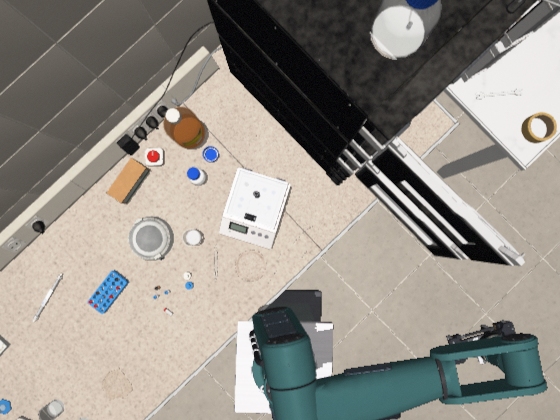

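The scene view shows the thermometer at about (263,230), the black grip at (274,249), the beaker at (244,322), the bottle at (200,280) and the timer at (150,303). The top view has the thermometer at (256,194), the grip at (249,217), the beaker at (193,238), the bottle at (195,176) and the timer at (153,157). Next I'll fit the heater pose and overlay it on both views.

```bash
cat > fit.py <<'E'
from h import *
from scipy.optimize import least_squares
np.set_printoptions(precision=4,suppress=True)
obs=[]
loc={"heater":(0,0,0),"cover_hinge":None,"cover_grip":None,"well_mouth":(.041,0,.096),"thermometer_grip":(.041,0,.170)}
# hinge x: back edge ~0.104..0.11 ; grip = hinge-0.14
H=.106
loc["cover_hinge"]=(H,0,.094);loc["cover_grip"]=(H-.14,0,.152)
for k in range(2):
  for c in("scene","top"):
    if k: robot.get_image(c)
    for n in loc:
        r=robot.spot_point(n,c) if k else []
        for q in r[:1]:
            if q["score"]>.3: obs.append((c,n,np.array(q["position"])))
obs+=[("scene","cover_grip",np.array([274,249.])),("top","cover_grip",np.array([249.,217]))]
def W(p,l):
    c,s=np.cos(p[2]),np.sin(p[2]);return np.array([p[0]+c*l[0]-s*l[1],p[1]+s*l[0]+c*l[1],l[2]])
f=lambda p:np.concatenate([proj(c,W(p,loc[n]))-q for c,n,q in obs])
r=least_squares(f,[.515,.098,0],loss="soft_l1");p=r.x;print(p)
for (c,n,q),e in zip(obs,f(p).reshape(-1,2)):print(c,n,q,e)
np.save("heater.npy",p)
box=[(x,y,z) for z in(0,.096,) for x,y in((-.11,-.09),(.11,-.09),(.11,.09),(-.11,.09))]
cov=[(x,y,.128) for x,y in((-.044,-.08),(.106,-.08),(.106,.08),(-.044,.08))]
out=[]
for c,(u,v) in(("scene",(215,205)),("top",(205,145))):
    im=cv2.imread(f"pics/{c}0.png")[v:v+110,u:u+110];im=cv2.resize(im,None,fx=3.6,fy=3.6,interpolation=cv2.INTER_CUBIC)
    P=lambda l:tuple(int(a) for a in (proj(c,W(p,l))-(u,v)+.5)*3.6)
    for i in range(4):
        cv2.line(im,P(cov[i]),P(cov[(i+1)%4]),(0,0,255),1);cv2.line(im,P(box[i]),P(box[(i+1)%4]),(0,255,0),1)
    for n in loc:cv2.circle(im,P(loc[n]),3,(255,0,255),-1)
    cv2.line(im,P((.041,0,.138)),P((.041,0,.198)),(255,200,0),1)
    out.append(im)
cv2.imwrite("pics/ov.png",np.hstack(out))
E
python3 fit.py
```

```text
[ 0.5207  0.107  -0.2722]
scene heater [273.6 275. ] [-3.8836 -0.27  ]
scene cover_hinge [250.9 233.7] [2.8572 0.7665]
scene cover_grip [274.7 248. ] [ 0.1232 -1.5976]
scene well_mouth [265.8 248.9] [-2.6279 -3.3288]
scene thermometer_grip [263.7 227. ] [-0.964   0.8057]
top heater [255.5 207.8] [-0.2969  1.2109]
top cover_hinge [263.5 175.9] [ 0.1486 -0.0841]
top cover_grip [256.1 194.1] [-6.8075 23.2855]
top well_mouth [258.  196.9] [-0.4949 -1.624 ]
top thermometer_grip [254.3 193.2] [2.0473 0.3128]
scene cover_grip [274. 249.] [ 0.8232 -2.5976]
top cover_grip [249. 217.] [0.2925 0.3855]
```

View pics/ov.png

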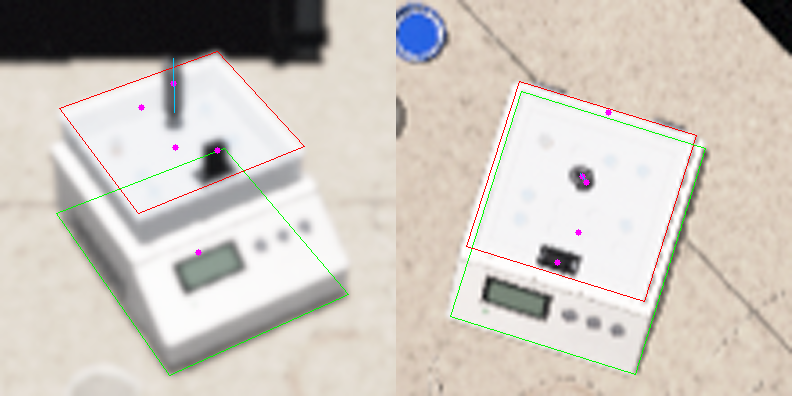

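The overlay fits to within about 1 px: thermometer axis, grip block and base outline all match. Now the beaker and the doors, and the moves in tool axes.

```bash
python3 - <<'E'
from h import *
np.set_printoptions(precision=3,suppress=True)
p=np.load("heater.npy")
def W(l):
    c,s=np.cos(p[2]),np.sin(p[2]);return np.array([p[0]+c*l[0]-s*l[1],p[1]+s*l[0]+c*l[1],l[2]])
print("therm",W((.041,0,.17)),"grip",W((-.034,0,.152)),"hinge",W((.106,0,.094)))
for n in("beaker","buffer_bottle"):
  for c in("scene","top"):
    r=robot.search_frame(n,c);print(n,c,[(np.round(q["bbox"],1).tolist(),round(q["score"],2)) for q in r[:2]])
    if r:
        b=r[0]["bbox"];m=((b[0]+b[2])/2,(b[1]+b[3])/2);print(atz(c,m,.036))
P=robot.camera_params("top");K=np.array(P["camera_matrix"]);R=np.array(P["R"]);t=np.array(P["t"])
d=np.load("top0.npy")
for u,v in[(365,183),(400,215),(440,245),(500,262),(520,262),(400,150),(460,200),(256,192),(249,217),(340,182),(225,60),(193,238),(196,243),(190,233)]:
    z=d[v,u];print(u,v,R.T@(np.linalg.inv(K)@np.array([u,v,1.])*z-t))
s=robot.read_state();print(s["time"])
a=Ro.from_quat(s["eef_rot"]).as_matrix();print(a)
E
```

```text
therm [0.56  0.096 0.17 ] grip [0.488 0.116 0.152] hinge [0.623 0.079 0.094]
beaker scene [([228.5, 307.0, 252.0, 336.5], 0.8)]
[0.427 0.317 0.036]
beaker top [([179.8, 232.0, 201.8, 245.7], 0.8)]
[0.415 0.313 0.036]
buffer_bottle scene [([188.0, 262.6, 211.9, 299.3], 0.73)]
[0.632 0.301 0.036]
buffer_bottle top []
365 183 [ 0.577 -0.192  0.417]
400 215 [ 0.499 -0.288  0.391]
440 245 [ 0.427 -0.347  0.541]
500 262 [ 0.403 -0.38   0.787]
520 262 [ 0.406 -0.392  0.839]
400 150 [ 0.597 -0.189  0.817]
460 200 [ 0.512 -0.301  0.802]
256 192 [0.562 0.096 0.2  ]
249 217 [0.489 0.116 0.165]
340 182 [ 0.605 -0.159  0.143]
225 60 [1.024 0.225 0.002]
193 238 [0.418 0.309 0.017]
196 243 [0.402 0.297 0.024]
190 233 [0.434 0.319 0.017]
1.9
[[ 0.952  0.307  0.   ]
 [ 0.307 -0.952 -0.   ]
 [-0.     0.    -1.   ]]
```

>>> move_tool(
  deltas=[
    [0.094, [0.036, -0.14, -0.04], [0, 0, 0]],
    [0.094, [0.036, -0.14, -0.04], [0, 0, 0]],
    [0.094, [0.036, -0.14, -0.04], [0, 0, 0]],
    [0.094, [0.036, -0.14, -0.04], [0, 0, 0]],
    [0.094, [0.387, -0.447, -0.04], [0, 0, 0]],
    [0.094, [0.387, -0.447, -0.04], [0, 0, 0]],
    [0.094, [0.387, -0.447, -0.04], [0, 0, 0]],
    [0.094, [0.387, -0.447, -0.04], [0, 0, 0]],
    [0.094, [0.387, -0.447, -0.04], [0, 0, 0]],
    [0.094, [0.387, -0.447, -0.04], [0, 0, 0]],
    [0.094, [0.387, -0.447, -0.04], [0, 0, 0]],
    [0.094, [0.387, -0.447, -0.04], [0, 0, 0]],
    [0.094, [0.387, -0.447, -0.04], [0, 0, 0]],
    [0.094, [0.387, -0.447, -0.04], [0, 0, 0]],
    [0.094, [0.387, -0.447, -0.04], [0, 0, 0]],
    [0.094, [0.387, -0.447, -0.04], [0, 0, 0]],
    [0.094, [0.387, -0.447, -0.04], [0, 0, 0]],
  ],
  clamp_n=20,
)

```text
time: 3.32
ee_pos: [0.4004, 0.0227, 0.2451]
eef_rot: [0.987, 0.158, -0.001, -0.0]
force: [0.2, -0.3, 0.6]
width: 0.0939
finger_force: 0.0
```

```bash
python3 -c "
from h import *
s=robot.read_state();print(s['joints'],s['joint_vel'],totool([.561,.096,.246]))"
```

```text
[-8.49124896e-02 -2.53019465e-01  1.60842327e+00 -4.93002118e-05
  1.78727931e+00  1.16846486e+00] [-0.07767232 -0.03381075  0.0219937  -0.03194724  0.01869476 -0.03196325] [ 0.17548665 -0.01949343 -0.00105283]
```

>>> move_tool(
  deltas=[
    [0.07, [0.1755, -0.0195, 0], [0, 0, 0.58]],
    [0.07, [0.1755, -0.0195, 0], [0, 0, 0.58]],
    [0.07, [0.1755, -0.0195, 0], [0, 0, 0.58]],
    [0.07, [0.1755, -0.0195, 0], [0, 0, 0.58]],
    [0.07, [0.1755, -0.0195, 0], [0, 0, 0.58]],
    [0.07, [0.1755, -0.0195, 0], [0, 0, 0.58]],
    [0.07, [0.1755, -0.0195, 0], [0, 0, 0.58]],
    [0.07, [0.1755, -0.0195, 0], [0, 0, 0.58]],
  ],
)

```text
time: 3.98
ee_pos: [0.5602, 0.0912, 0.2462]
eef_rot: [0.991, -0.134, 0.0, 0.0]
force: [0.0, 0.2, 0.0]
width: 0.07
finger_force: 0.0
```

```bash
python3 - <<'E'
from h import *
np.set_printoptions(precision=4,suppress=True)
s=robot.read_state();print(s['joints'],totool([.561,.096,.153]),Ro.from_quat(s["eef_rot"]).as_matrix())
out=[]
for c,(u,v) in(("scene",(215,165)),("top",(205,125))):
    im,_=robot.get_image(c);im=im[v:v+150,u:u+150];out.append(cv2.resize(im,(390,390),interpolation=cv2.INTER_CUBIC))
cv2.imwrite("pics/a.png",np.hstack(out))
E
```

```text
[ 0.062   0.1224  1.2524 -0.0007  1.7666  1.9012] [-0.0005 -0.0049  0.0932] [[ 0.9641 -0.2654  0.0003]
 [-0.2654 -0.9641 -0.0006]
 [ 0.0004  0.0005 -1.    ]]
```

View pics/a.png

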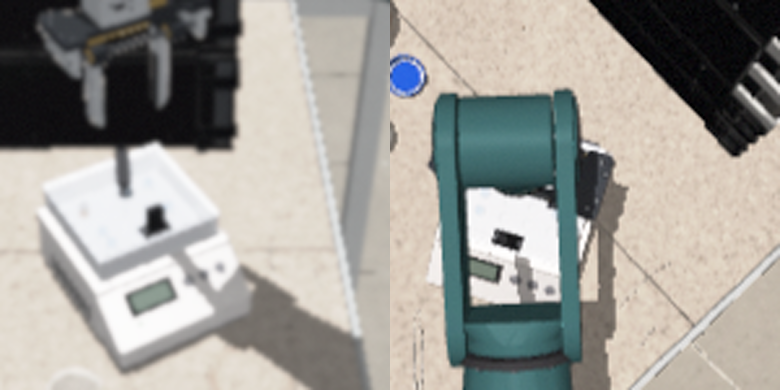

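The fingers straddle the thermometer (crop scene: fingers at (95,120) and (163,105), handle top at (122,150)). The midpoint is slightly right of the handle, which agrees with the computed 5 mm correction.

>>> move_tool(
  deltas=[
    [0.07, [0, -0.005, 0.03], [0, 0, 0]],
    [0.07, [0, -0.005, 0.06], [0, 0, 0]],
    [0.07, [0, -0.005, 0.093], [0, 0, 0]],
    [0.07, [0, -0.005, 0.093], [0, 0, 0]],
    [0.04, [0, -0.005, 0.093], [0, 0, 0]],
    [0.04, [0, -0.005, 0.093], [0, 0, 0]],
    [0.04, [0, -0.005, 0.093], [0, 0, 0]],
    [0.022, [0, -0.005, 0.093], [0, 0, 0]],
    [0.022, [0, -0.005, 0.093], [0, 0, 0]],
    [0.022, [0, -0.005, 0.093], [0, 0, 0]],
    [0.022, [0, -0.005, 0.093], [0, 0, 0]],
  ],
  clamp_n=20,
)

```text
time: 5.0
ee_pos: [0.5627, 0.0979, 0.1532]
eef_rot: [0.991, -0.134, 0.001, -0.0]
force: [-0.0, 0.8, 1.2]
width: 0.0269
finger_force: 0.0
```

```bash
python3 - <<'E'
from h import *
s=robot.read_state();print(s['force'],s["width"])
c="scene";u,v=215,185
im,_=robot.get_image(c);cv2.imwrite("pics/b.png",cv2.resize(im[v:v+110,u:u+110],(440,440),interpolation=cv2.INTER_CUBIC))
E
```

```text
[-0.00512937  0.83309547  1.19987865] 0.026921847116264684
```

View pics/b.png

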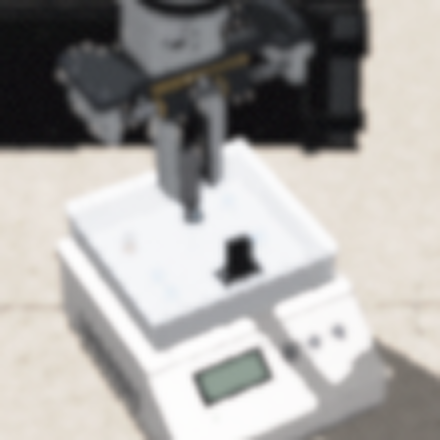

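The handle at (193,205) is between the fingers, so I'll close and check the wrist force.

>>> move_tool(
  deltas=[
    [0.01, [0, 0, 0], [0, 0, 0]],
    [0.01, [0, 0, 0], [0, 0, 0]],
    [0.01, [0, 0, 0], [0, 0, 0]],
    [0.01, [0, 0, 0], [0, 0, 0]],
  ],
  clamp_n=15,
)

```text
time: 5.38
ee_pos: [0.5623, 0.0978, 0.1524]
eef_rot: [0.991, -0.134, -0.0, 0.0]
force: [0.2, -1.5, 1.5]
width: 0.0173
finger_force: 15.0
```

>>> move_tool(
  deltas=[
    [0.01, [0, 0, 0], [0, 0, 0]],
    [0.01, [0, 0, 0], [0, 0, 0]],
  ],
  clamp_n=20,
)

```text
time: 5.55
ee_pos: [0.5623, 0.0978, 0.1525]
eef_rot: [0.991, -0.134, 0.0, 0.0]
force: [-0.6, -0.0, 0.6]
width: 0.0176
finger_force: 20.0
```

>>> move_tool(
  deltas=[
    [0.01, [0, 0, -0.015], [0, 0, 0]],
    [0.01, [0, 0, -0.035], [0, 0, 0]],
    [0.01, [0, 0, -0.055], [0, 0, 0]],
    [0.01, [0, 0, -0.08], [0, 0, 0]],
    [0.01, [0, 0, -0.11], [0, 0, 0]],
    [0.01, [0, 0, -0.14], [0, 0, 0]],
    [0.01, [0, 0, -0.14], [0, 0, 0]],
  ],
)

```text
time: 6.13
ee_pos: [0.5644, 0.0981, 0.3]
eef_rot: [0.991, -0.134, 0.006, -0.001]
force: [-0.6, 0.2, 0.5]
width: 0.018
finger_force: 20.0
```

```bash
python3 - <<'E'
from h import *
np.set_printoptions(precision=4,suppress=True)
s=robot.read_state();print(totool([.42,.315,.292]),s['joints'])
out=[]
for c,(u,v) in(("scene",(205,120)),("top",(170,125))):
    im,_=robot.get_image(c);im=im[v:v+150,u:u+150];out.append(cv2.resize(im,(390,390),interpolation=cv2.INTER_CUBIC))
cv2.imwrite("pics/c.png",np.hstack(out))
for i in range(3):
  for c in("scene","top"):robot.get_image(c)
  b={c:robot.spot_point("beaker",c) for c in("scene","top")}
  if all(b.values()): print(tri(b["scene"][0]["position"],b["top"][0]["position"]))
E
```

```text
[-0.1968 -0.1708  0.0064] [0.0731 0.1309 1.1373 0.0001 1.8609 1.9121]
(array([ 0.4196,  0.3155, -0.0049]), np.float64(0.023403428509793378))
(array([ 0.4203,  0.317 , -0.0015]), np.float64(0.006110544094585318))
(array([0.4093, 0.3218, 0.0107]), np.float64(0.00691121355101806))
```

View pics/c.png

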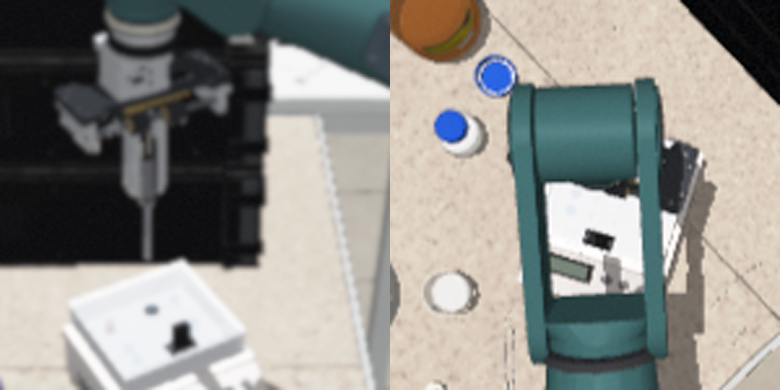

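The thermometer is out and upright: stem tip at (148,260) in the scene crop, with the empty hole visible at (151,310). Moving above the beaker.

>>> move_tool(
  deltas=[
    [0.01, [-0.03, -0.025, 0], [0, 0, -0.08]],
    [0.01, [-0.06, -0.05, 0], [0, 0, -0.16]],
    [0.01, [-0.09, -0.077, 0], [0, 0, -0.24]],
    [0.01, [-0.12, -0.103, 0], [0, 0, -0.32]],
    [0.01, [-0.15, -0.13, 0], [0, 0, -0.4]],
    [0.01, [-0.18, -0.157, 0], [0, 0, -0.45]],
    [0.01, [-0.198, -0.173, 0], [0, 0, -0.45]],
    [0.01, [-0.198, -0.173, 0], [0, 0, -0.45]],
    [0.01, [-0.198, -0.173, 0], [0, 0, -0.45]],
  ],
)

```text
time: 7.58
ee_pos: [0.4166, 0.318, 0.2926]
eef_rot: [0.996, 0.092, 0.0, 0.0]
force: [0.1, 0.7, 0.1]
width: 0.0175
finger_force: 20.0
```

```bash
python3 - <<'E'
from h import *
np.set_printoptions(precision=4,suppress=True)
s=robot.read_state();print(totool([.419,.317,.292]),s['joints'])
out=[]
for c,(u,v) in(("scene",(160,215)),("top",(120,165))):
    im,_=robot.get_image(c);im=im[v:v+150,u:u+150];out.append(cv2.resize(im,(390,390),interpolation=cv2.INTER_CUBIC))
cv2.imwrite("pics/d.png",np.hstack(out))
b=[(n,c,[(np.round(q["position"],1).tolist(),round(q["score"],2)) for q in robot.spot_point(n,c)[:2]]) for n in("thermometer_tip","beaker") for c in("scene","top")];print(b)
E
```

```text
[0.0022 0.0014 0.0006] [ 0.5442  0.0285  1.2613 -0.0007  1.8514  1.9303]
[('thermometer_tip', 'scene', [([238.1, 286.6], 0.58)]), ('thermometer_tip', 'top', []), ('beaker', 'scene', [([241.9, 331.5], 0.87)]), ('beaker', 'top', [([190.2, 239.4], 0.43)])]
```

View pics/d.png

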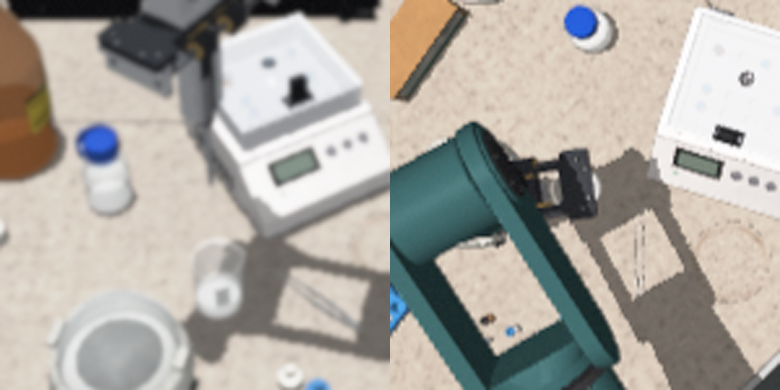

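The tip hangs at scene (241,285), above the beaker rim centred at (244,311). Checking the horizontal offset.

```bash
python3 - <<'E'
from h import *
np.set_printoptions(precision=4,suppress=True)
print(proj("scene",np.array([.4166,.318,.196])),atz("scene",(241,285.4),.196),atz("scene",(238.1,286.6),.196))
print(atz("scene",(243.8,311),.072),atz("scene",(242.5,331),0.0))
for X in([.419,.317,.072],[.419,.317,0]):print(proj("scene",np.array(X)),proj("top",np.array(X)))
im=cv2.imread("pics/top0.png")[218:258,170:215];im2=cv2.imread("pics/scene0.png")[298:345,220:270]
cv2.imwrite("pics/e.png",np.hstack([cv2.resize(i,(390,390),interpolation=cv2.INTER_CUBIC) for i in(im2,im)]))
E
```

```text
[239.3729 285.015 ] [0.4126 0.316  0.196 ] [0.4149 0.3239 0.196 ]
[0.4252 0.3026 0.072 ] [0.4204 0.3164 0.    ]
[241.4198 315.2357] [187.4562 237.849 ]
[242.6645 331.4235] [191.4024 237.6226]
```

View pics/e.png

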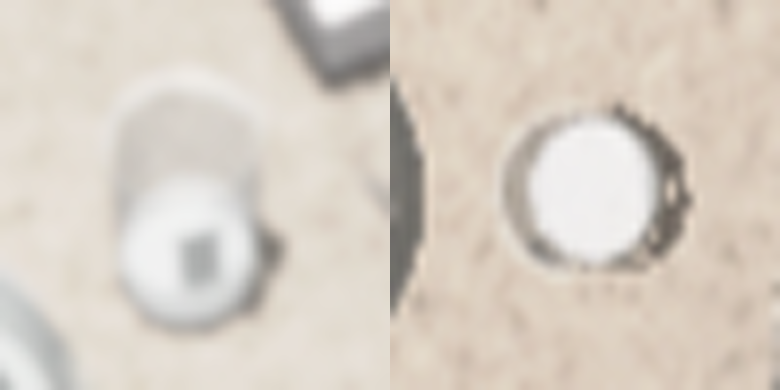

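The scene crop shows the floor disc centred at (188,250), which is scene px (244.1,328.1). The top crop has it at (202,190), which is top px (193.3,237.5).

```bash
python3 - <<'E'
from h import *
np.set_printoptions(precision=4,suppress=True)
print(tri((243.6,327.6),(192.8,237)),atz("top",(192.8,237),.004),atz("scene",(243.6,327.6),.004),atz("scene",(243,316),.072))
m=(atz("top",(192.8,237),.004)+atz("scene",(243.6,327.6),.004))/2;print(m)
m[2]=.292;print(totool(m))
E
```

```text
(array([0.4213, 0.3108, 0.0094]), np.float64(5.265728787309099e-05)) [0.4213 0.3117 0.004 ] [0.4245 0.3082 0.004 ] [0.414  0.3157 0.072 ]
[0.4229 0.31   0.004 ]
[0.0036 0.0069 0.0004]
```

>>> move_tool(
  deltas=[
    [0.01, [0.004, 0.0065, 0], [0, 0, 0]],
    [0.01, [0.004, 0.0065, 0.03], [0, 0, 0]],
    [0.01, [0.004, 0.0065, 0.06], [0, 0, 0]],
    [0.01, [0.004, 0.0065, 0.09], [0, 0, 0]],
    [0.01, [0.004, 0.0065, 0.12], [0, 0, 0]],
    [0.01, [0.004, 0.0065, 0.145], [0, 0, 0]],
    [0.01, [0.004, 0.0065, 0.165], [0, 0, 0]],
    [0.01, [0.004, 0.0065, 0.18], [0, 0, 0]],
    [0.01, [0.004, 0.0065, 0.184], [0, 0, 0]],
    [0.01, [0.004, 0.0065, 0.188], [0, 0, 0]],
    [0.01, [0.004, 0.0065, 0.188], [0, 0, 0]],
  ],
)

```text
time: 8.8
ee_pos: [0.4228, 0.311, 0.1044]
eef_rot: [0.996, 0.09, -0.0, 0.0]
force: [0.7, -0.8, -0.1]
width: 0.0176
finger_force: 20.0
```

```bash
python3 - <<'E'
from h import *
out=[]
for c,(u,v) in(("scene",(190,240)),("top",(120,165))):
    im,_=robot.get_image(c);im=im[v:v+110,u:u+110];out.append(cv2.resize(im,(390,390),interpolation=cv2.INTER_CUBIC))
cv2.imwrite("pics/f.png",np.hstack(out))
E
```

```text
(no output)
```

View pics/f.png

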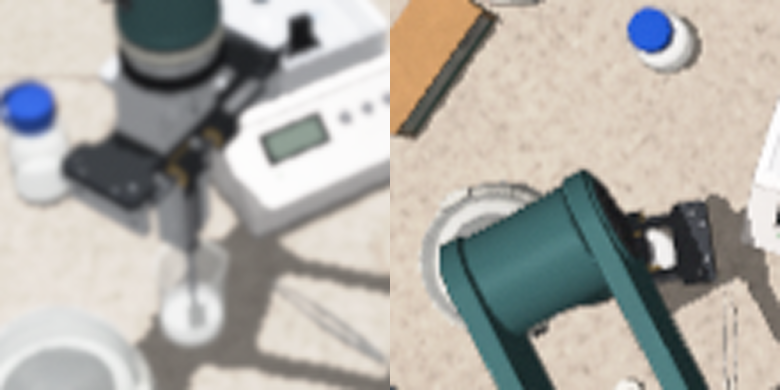

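The stem is inside the beaker, with the tip over its floor at (193,310). I'll tilt it slightly so it leans gently, touch down, and release.

>>> move_tool(
  deltas=[
    [0.01, [-0.007, 0, 0.001], [0, 0.1, 0]],
    [0.01, [-0.014, 0, 0.003], [0, 0.2, 0]],
    [0.01, [-0.02, 0, 0.005], [0, 0.3, 0]],
    [0.01, [-0.02, 0, 0.007], [0, 0.3, 0]],
    [0.01, [-0.02, 0, 0.007], [0, 0.3, 0]],
  ],
)

```text
time: 9.32
ee_pos: [0.4016, 0.308, 0.0983]
eef_rot: [0.985, 0.091, 0.149, -0.014]
force: [0.5, 0.9, 0.4]
width: 0.0179
finger_force: 20.0
```

>>> move_tool(
  deltas=[
    [0.022, [0, 0, 0], [0, 0, 0]],
    [0.024, [0, 0, 0], [0, 0, 0]],
    [0.03, [0, 0, 0], [0, 0, 0]],
    [0.05, [0, 0, 0], [0, 0, 0]],
    [0.05, [0, 0, 0], [0, 0, 0]],
    [0.05, [0, 0, 0], [0, 0, 0]],
    [0.05, [0, 0, -0.02], [0, 0, 0]],
    [0.05, [0, 0, -0.05], [0, 0, 0]],
    [0.05, [0, 0, -0.08], [0, 0, 0]],
    [0.05, [0, 0, -0.11], [0, 0, 0]],
    [0.05, [0, 0, -0.14], [0, 0, 0]],
    [0.05, [0, 0, -0.14], [0, 0, 0]],
  ],
)

```text
time: 10.32
ee_pos: [0.3637, 0.3023, 0.2392]
eef_rot: [0.984, 0.09, 0.154, -0.017]
force: [-0.4, 0.5, 0.5]
width: 0.0501
finger_force: 0.0
```

```bash
python3 - <<'E'
from h import *
out=[]
for c,(u,v) in(("scene",(190,240)),("top",(120,165))):
    im,_=robot.get_image(c);im=im[v:v+110,u:u+110];out.append(cv2.resize(im,(390,390),interpolation=cv2.INTER_CUBIC))
cv2.imwrite("pics/g.png",np.hstack(out))
E
```

```text
(no output)
```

View pics/g.png

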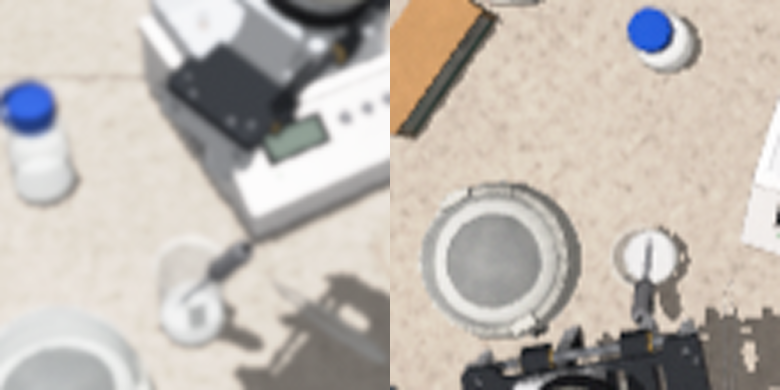

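The thermometer leans in the beaker, stem tip on the floor at (190,300) and handle at (230,262), and it is released. Computing the pose above the cover grip.

```bash
cat > plan.py <<'E'
from h import *
import sys
np.set_printoptions(precision=4,suppress=True)
# pose of the grip at cover angle q, tool tilt k (rad, with the cover); dz raise
def target(q,k,up=0):
    p=np.load("heater.npy");c,s=np.cos(p[2]),np.sin(p[2]);f=np.array([c,s,0]);z=np.array([0,0,1.])
    h=np.array([p[0]+c*.106,p[1]+s*.106,.094])
    a=np.arctan2(.060,.14)+q;r=np.hypot(.060,.14)
    g=h-f*r*np.cos(a)+z*r*np.sin(a)
    tz=-z*np.cos(k)-f*np.sin(k);tx=f*np.cos(k)-z*np.sin(k);ty=np.cross(tz,tx)
    return g+tz*.019+z*up,Ro.from_matrix(np.c_[tx,ty,tz])
def rel(q,k,up=0,base=None):
    if base is None:
        s=robot.read_state();base=(np.array(s["ee_pos"]),Ro.from_quat(s["eef_rot"]))
    X,R=target(q,k,up);return np.r_[base[1].inv().apply(X-base[0]),(base[1].inv()*R).as_rotvec()]
E
python3 - <<'E'
from plan import *
print(target(0,0,.1)[0],rel(0,0,.1),robot.read_state()["joints"])
E
```

```text
[0.488  0.1161 0.235 ] [ 0.0866  0.2045  0.0244 -0.0703 -0.2973  0.4506] [ 0.6773 -0.2957  1.6965 -0.1416  1.4728  2.061 ]
```

>>> move_tool(
  deltas=[
    [0.06, [0.0866, 0.2045, 0.0244], [-0.07, -0.297, 0.45]],
    [0.06, [0.0866, 0.2045, 0.0244], [-0.07, -0.297, 0.45]],
    [0.06, [0.0866, 0.2045, 0.0244], [-0.07, -0.297, 0.45]],
    [0.06, [0.0866, 0.2045, 0.0244], [-0.07, -0.297, 0.45]],
    [0.06, [0.0866, 0.2045, 0.0244], [-0.07, -0.297, 0.45]],
    [0.06, [0.0866, 0.2045, 0.0244], [-0.07, -0.297, 0.45]],
    [0.06, [0.0866, 0.2045, 0.0244], [-0.07, -0.297, 0.45]],
    [0.06, [0.0866, 0.2045, 0.0244], [-0.07, -0.297, 0.45]],
    [0.06, [0.0866, 0.2045, 0.0244], [-0.07, -0.297, 0.45]],
    [0.06, [0.0866, 0.2045, 0.0244], [-0.07, -0.297, 0.45]],
  ],
)

```text
time: 11.25
ee_pos: [0.4864, 0.1167, 0.2329]
eef_rot: [0.991, -0.135, -0.002, 0.001]
force: [0.0, -0.1, 0.0]
width: 0.0601
finger_force: 0.0
```

```bash
python3 - <<'E'
from plan import *
print(rel(0,0,0),robot.read_state()["joints"])
P=robot.camera_params("scene");K=np.array(P["camera_matrix"]);R=np.array(P["R"]);t=np.array(P["t"])
im,d=robot.get_image("scene")
# black block points by depth in a window round the expected grip
u0,v0=[int(a) for a in proj("scene",np.array([.488,.116,.15]))]
pts=[]
for v in range(v0-14,v0+15):
    for u in range(u0-14,u0+15):
        if d[v,u]>0 and im[v,u].max()<70:
            X=R.T@(np.linalg.inv(K)@np.array([u,v,1.])*d[v,u]-t)
            if .135<X[2]<.17:pts.append(X)
pts=np.array(pts);print(len(pts))
if len(pts):print(pts.mean(0),pts.min(0),pts.max(0))
print([ (c,[(q["position"],q["score"]) for q in robot.spot_point("cover_grip",c)[:2]]) for c in("scene",)],u0,v0)
E
```

```text
[ 0.0019 -0.0002  0.0979  0.0025  0.0027  0.0022] [ 0.1228 -0.0251  1.4322 -0.0012  1.738   1.9634]
40
[0.4836 0.1231 0.149 ] [0.479  0.1141 0.1356] [0.4897 0.1314 0.1632]
[('scene', [([273.3, 248.7], 0.83)])] 274 246
```

>>> move_tool(
  deltas=[
    [0.06, [0.002, -0.001, 0.03], [0, 0, 0]],
    [0.06, [0.002, -0.001, 0.06], [0, 0, 0]],
    [0.06, [0.002, -0.001, 0.085], [0, 0, 0]],
    [0.06, [0.002, -0.001, 0.096], [0, 0, 0]],
    [0.04, [0.002, -0.001, 0.096], [0, 0, 0]],
    [0.04, [0.002, -0.001, 0.096], [0, 0, 0]],
    [0.03, [0.002, -0.001, 0.096], [0, 0, 0]],
    [0.01, [0.002, -0.001, 0.096], [0, 0, 0]],
    [0.01, [0.002, -0.001, 0.096], [0, 0, 0]],
    [0.01, [0.002, -0.001, 0.096], [0, 0, 0]],
    [0.01, [0.002, -0.001, 0.096], [0, 0, 0]],
    [0.01, [0.002, -0.001, 0.096], [0, 0, 0]],
  ],
  clamp_n=15,
)

```text
time: 12.35
ee_pos: [0.491, 0.1182, 0.1391]
eef_rot: [0.991, -0.135, 0.001, -0.002]
force: [1.2, 6.8, 0.8]
width: 0.0219
finger_force: 15.0
```

```bash
python3 - <<'E'
from plan import *
s=robot.read_state();print(s["force"],s["ft_torque"],s["width"])
b=target(0,0)
for k in(0,.2,.4):
  print(k)
  for q in np.linspace(0,.785,8):print(q,rel(q,q/.785*k,base=b))
E
```

```text
[1.1688 6.8226 0.8486] [ 1.0024 -0.2938 -0.0518] 0.021934532988038984
0
0.0 [0. 0. 0. 0. 0. 0.]
0.11214285714285714 [ 0.0076 -0.     -0.0153  0.      0.      0.    ]
0.22428571428571428 [ 0.0169 -0.     -0.0296  0.      0.      0.    ]
0.3364285714285714 [ 0.0277  0.     -0.0429  0.      0.      0.    ]
0.44857142857142857 [ 0.0399 -0.     -0.0548  0.      0.      0.    ]
0.5607142857142857 [ 0.0533  0.     -0.0653  0.      0.      0.    ]
0.6728571428571428 [ 0.0679 -0.     -0.0742  0.      0.      0.    ]
0.785 [ 0.0834  0.     -0.0814  0.      0.      0.    ]
0.2
0.0 [0. 0. 0. 0. 0. 0.]
0.11214285714285714 [ 0.0071 -0.     -0.0153 -0.     -0.0286  0.    ]
0.22428571428571428 [ 0.0158  0.     -0.0297 -0.     -0.0571  0.    ]
0.3364285714285714 [ 0.026   0.     -0.0429 -0.     -0.0857  0.    ]
0.44857142857142857 [ 0.0377 -0.     -0.0549 -0.     -0.1143 -0.    ]
0.5607142857142857 [ 0.0506  0.     -0.0655  0.     -0.1429 -0.    ]
0.6728571428571428 [ 0.0647 -0.     -0.0745 -0.     -0.1714  0.    ]
0.785 [ 0.0796 -0.     -0.0818  0.     -0.2     0.    ]
0.4
0.0 [0. 0. 0. 0. 0. 0.]
0.11214285714285714 [ 0.0065 -0.     -0.0153 -0.     -0.0571  0.    ]
0.22428571428571428 [ 0.0147 -0.     -0.0298 -0.     -0.1143 -0.    ]
0.3364285714285714 [ 0.0244 -0.     -0.0431 -0.     -0.1714  0.    ]
0.44857142857142857 [ 0.0356 -0.     -0.0553  0.     -0.2286  0.    ]
0.5607142857142857 [ 0.048   0.     -0.066   0.     -0.2857  0.    ]
0.6728571428571428 [ 0.0615  0.     -0.0753 -0.     -0.3429  0.    ]
0.785 [ 0.076   0.     -0.0829 -0.     -0.4     0.    ]
```

Gripped, but with a small side load and about 5 mm high. I'll reopen a little, correct, and re-grip.

>>> move_tool(
  deltas=[
    [0.035, [0, 0, 0], [0, 0, 0]],
    [0.035, [0, -0.0015, 0.005], [0, 0, 0]],
    [0.035, [0, -0.0015, 0.005], [0, 0, 0]],
    [0.01, [0, -0.0015, 0.005], [0, 0, 0]],
    [0.01, [0, -0.0015, 0.005], [0, 0, 0]],
    [0.01, [0, -0.0015, 0.005], [0, 0, 0]],
    [0.01, [0, -0.0015, 0.005], [0, 0, 0]],
    [0.01, [0, -0.0015, 0.005], [0, 0, 0]],
  ],
  clamp_n=25,
)

```text
time: 13.02
ee_pos: [0.49, 0.1184, 0.1322]
eef_rot: [0.991, -0.135, -0.001, -0.0]
force: [1.7, 5.1, -3.0]
width: 0.0213
finger_force: 25.0
```

```bash
python3 -c "
from h import *
s=robot.read_state();print(s['force'],s['ft_torque'])"
```

```text
[ 1.69025593  5.07493655 -2.99045549] [ 0.97235128 -0.31219127 -0.09686151]
```

>>> move_tool(
  deltas=[
    [0.01, [0.003, 0, -0.0077], [0, -0.029, 0]],
    [0.01, [0.0065, 0, -0.0153], [0, -0.057, 0]],
    [0.01, [0.0105, 0, -0.0227], [0, -0.086, 0]],
    [0.01, [0.0147, 0, -0.0298], [0, -0.114, 0]],
    [0.01, [0.0194, 0, -0.0366], [0, -0.143, 0]],
    [0.01, [0.0244, 0, -0.0431], [0, -0.171, 0]],
    [0.01, [0.0299, 0, -0.0494], [0, -0.2, 0]],
    [0.01, [0.0356, 0, -0.0553], [0, -0.229, 0]],
    [0.01, [0.0356, 0, -0.0553], [0, -0.229, 0]],
  ],
)

```text
time: 13.77
ee_pos: [0.524, 0.1089, 0.1877]
eef_rot: [0.984, -0.134, -0.117, -0.016]
force: [-2.7, 5.5, -0.7]
width: 0.0216
finger_force: 25.0
```

```bash
cat > ang.py <<'E'
from plan import *
s=robot.read_state();p=np.load("heater.npy");c,sn=np.cos(p[2]),np.sin(p[2])
R=Ro.from_quat(s["eef_rot"]);g=s["ee_pos"]-R.apply([0,0,.019])
h=np.array([p[0]+c*.106,p[1]+sn*.106,.094]);d=g-h
a=-(d[0]*c+d[1]*sn);print("g rel hinge",a,d[2],"r",np.hypot(a,d[2]),"q",np.arctan2(d[2],a)-np.arctan2(.058,.14),"force",s["force"],s["finger_force"],s["width"])
E
python3 ang.py
```

```text
g rel hinge 0.09885684594042608 0.11219204761051568 r 0.14953170746142558 q 0.45573897813904374 force [-2.7124  5.5153 -0.7142] 24.998751282691956 0.021579225841184872
```

Angle about 0.456 rad, with low forces. Computing the rest of the arc.

```bash
python3 - <<'E'
from plan import *
b=target(.4486,.2286)
for q in np.linspace(.4486,.785,9)[1:]:print(round(q,3),rel(q,q/.785*.4,base=b))
E
```

```text
0.491 [ 0.0034  0.     -0.0051 -0.     -0.0214 -0.    ]
0.533 [ 0.0071 -0.     -0.0101 -0.     -0.0428 -0.    ]
0.575 [ 0.011  -0.     -0.0149 -0.     -0.0643 -0.    ]
0.617 [ 0.015  -0.     -0.0195 -0.     -0.0857 -0.    ]
0.659 [ 0.0193 -0.     -0.0239 -0.     -0.1071 -0.    ]
0.701 [ 0.0237  0.     -0.0282 -0.     -0.1285 -0.    ]
0.743 [ 0.0283 -0.     -0.0322 -0.     -0.15   -0.    ]
0.785 [ 0.0331  0.     -0.0361 -0.     -0.1714 -0.    ]
```

>>> move_tool(
  deltas=[
    [0.01, [0.0034, 0, -0.0051], [0, -0.021, 0]],
    [0.01, [0.0071, 0, -0.0101], [0, -0.043, 0]],
    [0.01, [0.011, 0, -0.0149], [0, -0.064, 0]],
    [0.01, [0.015, 0, -0.0195], [0, -0.086, 0]],
    [0.01, [0.0193, 0, -0.0239], [0, -0.107, 0]],
    [0.01, [0.0237, 0, -0.0282], [0, -0.1285, 0]],
    [0.01, [0.0283, 0, -0.0322], [0, -0.15, 0]],
    [0.01, [0.0331, 0, -0.0361], [0, -0.171, 0]],
    [0.01, [0.0331, 0, -0.0361], [0, -0.171, 0]],
    [0.01, [0.0331, 0, -0.0361], [0, -0.171, 0]],
    [0.01, [0.0331, 0, -0.0361], [0, -0.171, 0]],
  ],
)

```text
time: 14.68
ee_pos: [0.5627, 0.0981, 0.2149]
eef_rot: [0.971, -0.132, -0.199, -0.027]
force: [-1.4, 4.5, -1.0]
width: 0.0219
finger_force: 25.0
```

```bash
python3 ang.py
cat > chk.py <<'E'
from plan import *
# measured: cover plate tilt from scene + top depth; thermometer/bystanders
p=np.load("heater.npy");c0,s0=np.cos(p[2]),np.sin(p[2])
for c in("scene","top"):
    P=robot.camera_params(c);K=np.array(P["camera_matrix"]);R=np.array(P["R"]);t=np.array(P["t"])
    im,d=robot.get_image(c);cv2.imwrite(f"pics/end_{c}.png",im)
    v,u=np.nonzero(d>0);X=(np.linalg.inv(K)@np.c_[u,v,np.ones(len(u))].T*d[v,u]).T-t;X=X@R
    dx=X[:,:2]-p[:2];lx=dx@[c0,s0];ly=dx@[-s0,c0]
    m=(abs(ly)>.045)&(abs(ly)<.07)&(lx>-.01)&(lx<.09)&(X[:,2]>.115)&(X[:,2]<.26)&(im[v,u].min(1)>120)
    print(c,m.sum())
    if m.sum()>20:
        k=cv2.fitLine(np.c_[lx[m],X[m,2]].astype(np.float32),cv2.DIST_HUBER,0,.01,.01).ravel();print("cover tilt",np.arctan(-k[1]/k[0]))
    for n in("beaker","buffer_bottle","bench_timer","thermometer_grip","cover_grip"):
        print(n,[(np.round(q["position"],1).tolist(),round(q["score"],2)) for q in robot.spot_point(n,c)[:1]])
E
python3 chk.py
```

```text
g rel hinge 0.05568219722525161 0.13835462686222208 r 0.14913922978886715 q 0.7954104316765822 force [-1.4192  4.4876 -1.0105] 24.99897301197052 0.021937928697630473
scene 197
cover tilt -0.78707886
beaker [([239.8, 333.3], 0.9)]
buffer_bottle [([199.4, 293.0], 0.66)]
bench_timer [([147.7, 303.9], 0.61)]
thermometer_grip [([256.9, 312.4], 0.64)]
cover_grip [([262.0, 213.6], 0.78)]
top 191
cover tilt 0.6557296
beaker [([194.6, 240.4], 0.48)]
buffer_bottle []
bench_timer [([157.1, 155.6], 0.79)]
thermometer_grip [([191.0, 249.3], 0.4)]
cover_grip [([254.8, 189.9], 0.79)]
```

The cover is at about 0.79 rad from three estimates: arm kinematics, chord length, and the front wall's slope in depth. The bystanders haven't moved, the thermometer is in the beaker and the grip is holding, so I'm handing in.

```bash
python3 -c "
from bench import robot
print(robot.finish_job())"
```

```text
the job is handed in; nothing more can be done
None
```

I've handed the job in: the thermometer stands, leaning, in the beaker, and the arm is still holding the cover at about 45 degrees (0.79 rad measured). The capped bottle and bench timer measured where they were at the start, within camera noise. The job took about 15 s, but the verdict wasn't shown.

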